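# Couple a dish shaker's platform to its drive with the coupling pin

## Task

Couple the dish shaker's platform to its drive: take the red-handled coupling pin out of the grey accessory block, put it through the brass bushing in the middle of the platform until it rests on the drive carriage hidden underneath, and work the platform to the left with it until the pin finds the carriage's socket. Then press the pin down through its spring catch until its collar sits flat on the bushing, and let go. Feel for the socket with a light hand and never force the pin.

Things in the scene. Friction and masses are not known exactly. Their poses are not given: they have to be found in the camera images.
- shaker: white bench shaker, housing 170 x 210 x 64 mm, fixed to the table, with two guide rails on top that carry the dish platform; control panel towards the robot (own -x), own +y points left along the rails; origin under its centre, on the table
- platform (a joint): travel of the platform along its rails, m, -0.032 to +0.032, plus = left (shaker's own +y); slides with about 1 N of friction and stays where it is left. The platform is a bare metal plate 150 x 190 x 8 mm, its underside 74 mm above the table, with two 50 mm dishes fixed at either end (tops 30 mm above the underside); round the bushing nothing over 2 mm high stands on it within 48 mm
- bushing (a point): centre of the top face (85 mm above the table) of the brass bushing in the middle of the platform, moving with it; z up, y along the travel (plus = left). 34 mm outside, round through hole 14 mm wide for the 12 mm pin
- pin_grip (a point): centre of the coupling pin's red flat grip, 12 mm thick (x), 24 mm wide (y), 30 mm tall (z up). Below this point: end of the grip 15 mm, then a thin stem; top of the 30 mm wide collar 23 mm; collar underside 27 mm; tip 67 mm. At the start the pin stands upright in one of the two holes of the grey block, collar on the block's top
- pin_seat (a point): centre of the underside of the pin's collar, z up along the pin
- pin_tip (a point): tip of the pin, 40 mm below the collar underside. Shaft 12 mm thick, its end bevelled to 9 mm over the last 1.8 mm; a narrow neck 26 to 32 mm below the collar underside. Two spring balls in the carriage's socket resist with 5 to 15 N while the collar is 13 to 4 mm above the bushing; over the last millimetres they snap into the neck and pull the pin down
- pin: the coupling pin itself, about 0.09 kg; origin and axes as pin_seat. Pressed on the shaker with more than 40 N it is damaged
- block: grey accessory block, 46 x 112 x 50 mm, on a 60 x 128 x 5 mm foot plate fixed to the table; origin under its centre. Two holes 60 mm apart along its y, 14 mm wide, 45 mm deep: the coupling pin in one, a spare screw with a round black knob in the other (26 mm wide, top 20 mm above the block; not needed)
- drive_top (a point): fixed point on the shaker, at the middle of the travel, level with the flat top of the drive carriage (70 mm above the table, 15 mm below the bushing's top face). The carriage, hidden under the platform and held by its brake, has one round 14 mm socket right under the bushing's line of travel, at an unknown place: 8 to 52 mm further left (+y) than the bushing at the start
Things that resemble listed ones, but are neither listed nor needed, are in the scene too. What is shaped like the pin but green is not meant.

How it is judged (in metres and radians):
On the way:
1. the pin's nose has gone down through the bushing (horizontal distance between pin_tip and bushing below 0.005 m and z of pin_tip in the frame of bushing below -0.009 m), for 0.1 s.
At the end, for the whole second after the job is handed in: The pin stands upright in the bushing (within 4.6 degrees of the bushing's axis), the underside of its collar within 2 mm of the bushing's top face and within 3 mm of its centre, released and at rest. Only with its nose in the carriage's socket can it go that deep (z of pin_seat in the frame of bushing between -0.003 and 0.002 m and horizontal distance between pin_seat and bushing below 0.003 m and angle between the z axis of pin_seat and the z axis of bushing, either way round below 0.08 rad and linear speed of pin below 0.02 m/s); the robot touches nothing.
It fails at once if the pin is forced: it presses on the shaker with more than 40 N (contact force between pin and shaker above 40 N).
It also fails if it takes over 72 s, if anything falls off the work surface, if the arm or the gripper's body presses on something with over 40 N, if the wrist force passes 120 N, or if a joint passes its speed limit or range.

## Robot

A 6-joint arm with a two-finger parallel gripper is mounted at the origin on the work surface; the furniture and walls round the work are solid. World frame = base frame: x ahead of the robot, y to its left, z up, the work surface at z = 0. Lengths are in mm, angles in rad, forces in N, time in s.
With the tool pointing down it reaches from about 250 to 800 mm from the base axis. Payload 3.9 kg.
Tool frame: the origin (TCP) lies midway between the tips of the shut fingers; the grasp point (between the pads) lies 19 mm behind it; z points along the fingers, y is the line along which they close (so a half turn about z gives the same grasp; the last joint's range is limited). The gripper opens to 85 mm and grips with 20 to 120 N. Pads are 22 mm wide; open, the fingers measure 114 mm over their backs; the gripper's body (76 mm by 85 mm) begins 54 mm behind the grasp point. The pads swing forward as they close: fully open they stand 13 mm farther back than shut.
Start: joints at [1.338, 0.26, -0.138, 1.173, 0, 1.571], TCP at [121.115, 510.829, 231.304] pointing down, gripper open.
Joint ranges: [-2.78, 2.78], [-0.83, 1.72], [-1.28, 1.37], [-1.9, 2.12], [-1.57, 1.48], [-3.14, 3.14]. Speed limits (rad/s): [2.57, 2.57, 3.14, 3.14, 3.14, 3.14].

## Interface

Orientations are given as a rotation vector (axis times angle).
In Python, from cell import r gives the robot as it stands.
- The arm moves only by the tool step_arm, never from a script. Its arguments are lists of equal length, an entry for each row: "offset": the shift along the tool's x, y, z in mm, a list of three; "rotation": the turn, a rotation vector about the tool's x, y, z in rad, a list of three. A call has exactly 8 rows; each row shifts and turns the commanded pose from where the row before left it, along the tool's axes as they then stand; what a row does not reach is not made up. A row lasts 1/8 s, in which the tool goes at most 62.5 mm and 10.7 degrees, less where a joint would pass 70% of its speed; a pose out of reach is approached as far as the arm can. A call is refused whole if a number of a shift passes 62.5 or a number of a turn 0.188, either way. A call with a gripper value outside its range is refused whole. "gripper" is the gripper's target within -1 to 1 (shut at 1, half-way at 0, fully open at -1), set as the call begins (left out, the last holds). The fingers move at their own pace and stop on an object; "squeeze" is the grip in N (left out, the last holds). Time passes only in rows, so rows that do not move let the fingers close, or fill a call up. It gives the time, the measured TCP pose, the force, the opening and the grip force at its end, in the units of the state.
- r.observe(): the state, without advancing time (a new reading comes with each control period).
- r.capture(name): name is "scene" or "side" or "wrist"; returns the picture (480x640x3 uint8, red, green, blue); there is no depth.
- r.get_calibration(name): a dict with "K" (3x3 intrinsics, pixels), "k1" (the pictures are not rectified: a ray, as slopes to the right and down, at radius r is drawn at 1 + k1 r^2 times it, then the intrinsics apply), "camera_from_world" (4x4, takes a point from world to camera coordinates). Camera axes: x right, y down, z forward; pixel columns grow to the right and rows downward; lengths in mm; the calibration is good to about 2 mm. A picture is of the moment at which its call begins: read the wrist's pose just before it. get_calibration takes no time and is no camera call; for the wrist camera it gives the pose at the moment of the call.
- r.job_done(): hands the job in; it is judged then, once.
Trained networks look in the newest picture that a camera, given by its name, has taken for a name from the list of things; names that differ only in an ending like _2 or _b are one class to them, and where a whole thing is asked for, a point or a joint stands for the part that bears it (a point fixed in the world has none). Each returns a list of dicts, best first, with "p" (0 to 1); they miss things now and then, are a little off and sometimes report something else, mostly with a low value. They report only what shows in the picture. A call takes as long as a camera call. They do not tell look-alikes from the thing itself.
- r.regions_of(camera, label): "pixels" (480x640 bool, what is visible of it) and "extent" ([left, top, right, bottom] in pixels, round what is visible of it).
- r.pinpoint(camera, label): "xy" ([column, row] in pixels: a listed point, or the origin of a listed thing).
The state is a dict: "time": time; "joint_positions": joint angles; "qvel": joint speeds; "joint_torque": joint torques, N m; "tcp_pos": TCP position; "ee_rot": TCP orientation; "wrist_force": force on the tool from outside, world axes, zero at the start; "torque": the same for the moment, N m; "gripper_width": finger opening in mm; "grasp_force": force on a finger pad.
Only numpy, scipy, OpenCV 4.12 (cv2) and the standard library are available. Lean on these libraries where they do the work, as an engineer would, in place of code of your own. Each camera call takes 0.05 s, during which the arm holds its last target. There are 200 camera calls.

## Working session

There is one attempt and no reset: what is moved stays moved. The work goes in short steps, Python scripts to look and compute and a tool call to move; the robot and the scene stay as the last step left them, time stands still between calls to the robot, and variables do not carry over. Pictures are saved under pics/ and viewed, at most 10 in all, crops included, and the job is handed in when it is done.

Besides the shell and the picture viewer there is one more tool, called after ">>>" as name(argument=value, ...) on one line, values as JSON. step_arm: Moves the arm, as the interface text tells. Its arguments: {"type":"object","properties":{"offset":{"type":"array","items":{"type":"array","items":{"type":"number"}}},"rotation":{"type":"array","items":{"type":"array","items":{"type":"number"}}},"gripper":{"type":"number"},"squeeze":{"type":"number"}},"required":["offset","rotation"]}

```bash
ls; mkdir -p pics; cat > h.py <<'E'
import numpy as np, cv2
from cell import r
from scipy.spatial.transform import Rotation as R
def ray(cam,uv,C=None):
    c=C or r.get_calibration(cam);K=np.array(c["K"]);T=np.array(c["camera_from_world"])
    d=(np.linalg.inv(K)@[uv[0],uv[1],1])[:2];s=d.copy()
    for _ in range(30): s=d/(1+c["k1"]*(s@s))
    return -T[:3,:3].T@T[:3,3], T[:3,:3].T@np.array([s[0],s[1],1.])
def onz(cam,uv,z,C=None):
    o,d=ray(cam,uv,C); return o+d*(z-o[2])/d[2]
def proj(cam,p,C=None):
    c=C or r.get_calibration(cam);K=np.array(c["K"]);T=np.array(c["camera_from_world"])
    q=T[:3,:3]@np.array(p)+T[:3,3];s=q[:2]/q[2];s=s*(1+c["k1"]*(s@s));return (K@[s[0],s[1],1])[:2]
def tri(obs):
    A=np.zeros((3,3));b=np.zeros(3)
    for o,d in obs:
        d=d/np.linalg.norm(d);P=np.eye(3)-np.outer(d,d);A+=P;b+=P@o
    p=np.linalg.solve(A,b)
    return p,[float(np.linalg.norm(np.cross(p-o,d/np.linalg.norm(d)))) for o,d in obs]
def save(n,im): cv2.imwrite(f"pics/{n}.png",im[:,:,::-1])
E
python3 - <<'E'
from h import *
np.set_printoptions(precision=1,suppress=True)
s=r.observe();print(s["time"],s["tcp_pos"],s["ee_rot"],s["wrist_force"])
H={"pin_grip":None,"bushing":85,"shaker":0,"block":0,"drive_top":70,"pin_seat":None}
for c in ["scene","side"]:
    save(c,r.capture(c))
    for n,z in H.items():
        for x in r.pinpoint(c,n)[:4]:
            print(c,n,round(x["p"],2),np.array(x["xy"]),onz(c,x["xy"],z if z is not None else 82))
E
```

```text
pics
0.0 [121.  510.2 230.5] [-0.4 -3.1  0. ] [-0.7 -0.1  0.8]
scene pin_grip 0.72 [428.9 317.8] [ 496.3 -527.3   82. ]
scene pin_grip 0.63 [323.5 251.6] [ 439.3 -221.2   82. ]
scene pin_grip 0.54 [394.8 300.4] [ 470.9 -442.2   82. ]
scene pin_grip 0.19 [247.5 174.8] [457.3 135.2  82. ]
scene bushing 0.84 [250.8 172. ] [469.6 135.8  85. ]
scene shaker 0.6 [247.2 185.8] [473.6 173.8   0. ]
scene block 0.78 [312.5 260.5] [ 440.7 -174.3    0. ]
scene block 0.19 [247.1 187. ] [470.3 169.7   0. ]
scene drive_top 0.94 [246.9 172. ] [469.4 157.5  70. ]
scene pin_seat 0.64 [389.5 311.3] [ 440.  -455.8   82. ]
scene pin_seat 0.52 [430.7 324.3] [ 486.6 -541.9   82. ]
scene pin_seat 0.51 [324.6 254.9] [ 434.4 -231.1   82. ]
side pin_grip 0.97 [376.5 346.1] [ 468.1 -440.2   82. ]
side pin_grip 0.58 [423.7 376.2] [ 499. -529.   82.]
side pin_grip 0.53 [305.3 275.1] [ 448.3 -210.6   82. ]
side pin_grip 0.25 [254.3 220.9] [434.   35.6  82. ]
side bushing 0.77 [254.  196.6] [478.  145.9  85. ]
side shaker 0.76 [252.9 219.9] [477.  166.3   0. ]
side block 0.74 [296.4 298.6] [ 439.1 -185.8    0. ]
side block 0.23 [306.7 287.9] [ 476.3 -164.2    0. ]
side drive_top 0.85 [252.  199.7] [476.  157.9  70. ]
side drive_top 0.69 [253.4 222.3] [436.   48.6  70. ]
side pin_seat 0.9 [376.4 356. ] [ 455.2 -458.2   82. ]
side pin_seat 0.71 [419.5 385.9] [ 480.8 -540.6   82. ]
side pin_seat 0.6 [304.5 287.5] [ 428.7 -244.9   82. ]
side pin_seat 0.36 [256.  196.9] [484.1 147.   82. ]
```

View pics/scene.png

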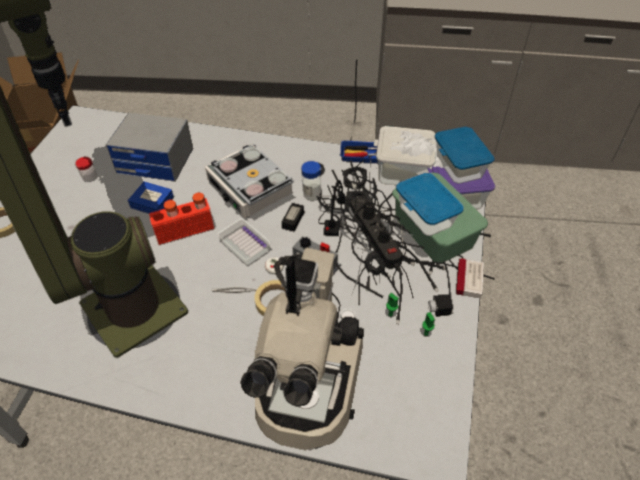

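View pics/side.png

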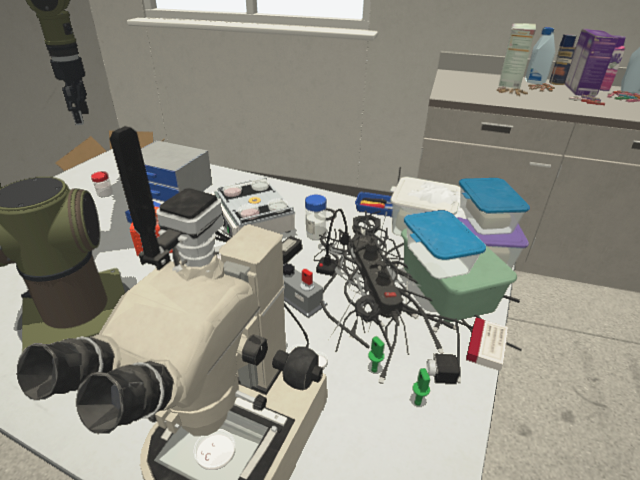

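```bash
python3 - <<'E'
from h import *
np.set_printoptions(precision=2,suppress=True)
s=r.observe();M=R.from_rotvec(s["ee_rot"]).as_matrix();print(M)
T=np.linalg.inv(np.array(r.get_calibration("wrist")["camera_from_world"]))
print("cam in tool",M.T@(T[:3,3]-s["tcp_pos"]),M.T@T[:3,:3]);print(r.get_calibration("wrist")["K"])
for t in ([440,-100,300],[475,150,300]): print(M.T@(np.array(t)-s["tcp_pos"]))
for z in (75,82): print(tri([ray("scene",(323.5,251.6)),ray("side",(305.3,275.1))]),tri([ray("scene",(250.8,172)),ray("side",(254,196.6))]));break
im=cv2.imread("pics/scene.png")[215:315,240:390];im2=cv2.imread("pics/side.png")[220:320,240:390]
cv2.imwrite("pics/c.png",np.hstack([cv2.resize(i,None,fx=2.6,fy=2.6,interpolation=2) for i in (im,im2)]))
E
```

```text
[[-0.97  0.23  0.  ]
 [ 0.23  0.97  0.  ]
 [-0.    0.   -1.  ]]
cam in tool [  80.05    0.37 -142.64] [[ 0.   -0.95 -0.31]
 [ 1.    0.    0.  ]
 [-0.   -0.31  0.95]]
[[369.69   0.   320.03]
 [  0.   369.69 245.74]
 [  0.     0.     1.  ]]
[-451.21 -520.76  -68.68]
[-427.58 -269.43  -68.67]
(array([ 433.92, -231.57,   99.88]), [3.7193977756615846, 3.719397775661626]) (array([468.65, 128.76,  93.65]), [3.423554434700429, 3.423554434700298])
```

View pics/c.png

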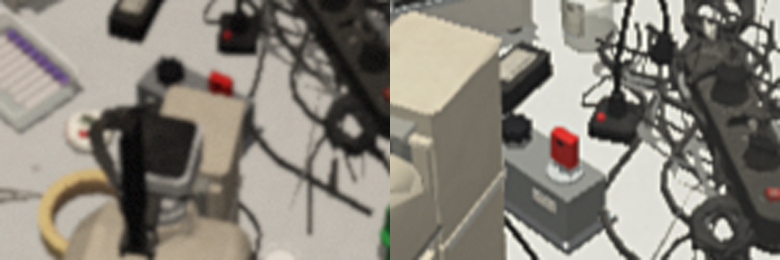

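>>> step_arm(offset=[[-49,-35,-9],[-49,-35,-9],[-49,-35,-9],[-49,-35,-9],[-49,-35,-9],[-49,-35,-9],[-49,-35,-9],[-30,-30,-9]], rotation=[[0,0,0],[0,0,0],[0,0,0],[0,0,0],[0,0,0],[0,0,0],[0,0,0],[0,0,0]])

```text
time: 1.7
tcp_pos: [422.2, 155.3, 303.7]
ee_rot: [0.368, 3.119, 0.0]
wrist_force: [0.2, 0.8, -0.5]
gripper_width: 85.0
grasp_force: 0.0
```

```bash
python3 - <<'E'
from h import *
np.set_printoptions(precision=2,suppress=True)
C=r.get_calibration("wrist");save("w1",r.capture("wrist"))
for n,z in {"bushing":85,"shaker":0,"drive_top":70}.items():
    for x in r.pinpoint("wrist",n)[:3]: print(n,x["p"],x["xy"],onz("wrist",x["xy"],z,C))
s=r.observe();print(s["tcp_pos"],s["ee_rot"],s["joint_positions"])
E
```

```text
bushing 0.98 [311.4, 257.8] [470.53 135.86  85.  ]
shaker 0.84 [331.5, 231.5] [471.97 159.73   0.  ]
drive_top 0.84 [339.7, 246.8] [470.62 166.78  70.  ]
drive_top 0.23 [29.6, 296.2] [ 446.84 -188.01   70.  ]
[420.86 156.71 303.37] [-0.37 -3.12 -0.  ] [ 0.36  0.11 -0.15  1.32  0.    0.59]
```

View pics/w1.png

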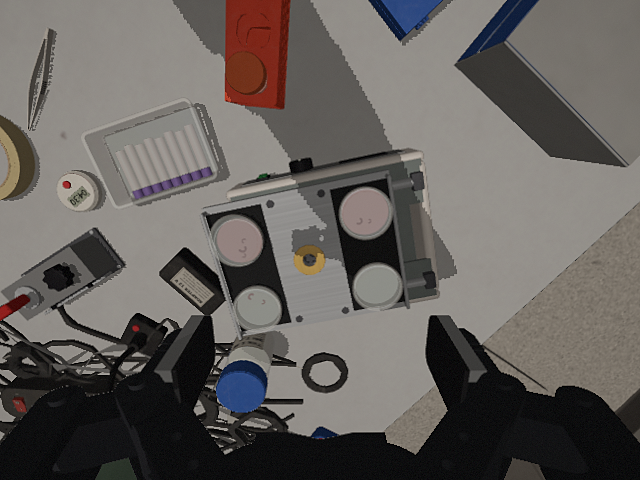

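```bash
python3 - <<'E'
from h import *
np.set_printoptions(precision=1,suppress=True)
C=r.get_calibration("wrist")
P=lambda u,z:onz("wrist",u,z,C)
for u in [(203,210),(395,168),(240,340),(407,306)]: print(u,P(u,82))
k=P((61,276),75);c=P((25,300),55);print("knob",k,"collar",c,np.linalg.norm((k-c)[:2]),np.degrees(np.arctan2(*(k-c)[[1,0]])))
for u in [(100,230),(124,265),(0,292),(108,232)]: print(u,P(u,53))
print(P((15,305),82))
E
```

```text
(203, 210) [394.9  43.2  82. ]
(395, 168) [398.6 238.2  82. ]
(240, 340) [547.2  34.9  82. ]
(407, 306) [548.8 225.7  82. ]
knob [ 429.4 -135.4   75. ] collar [ 452.3 -208.2   55. ] 76.4059561869859 107.48656271722277
(100, 230) [393.7 -86.4  53. ]
(124, 265) [438.8 -76.5  53. ]
(0, 292) [ 436.4 -234.8   53. ]
(108, 232) [398.  -78.6  53. ]
[ 447.8 -195.8   82. ]
```

```bash
cat >> h.py <<'E'
def plan(tgt,turn=0,n=8):
    s=r.observe();M=R.from_rotvec(s["ee_rot"]);d=(np.array(tgt)-s["tcp_pos"])/n
    for i in range(n):
        print(list(np.round(M.inv().apply(d),1)),round(turn/n,3)); M=M*R.from_rotvec([0,0,turn/n])
E
python3 -c "
from h import *
plan([440,-120,330],1.08)"
```

```text
[np.float64(-10.4), np.float64(-33.1), np.float64(-3.3)] 0.135
[np.float64(-14.7), np.float64(-31.4), np.float64(-3.3)] 0.135
[np.float64(-18.8), np.float64(-29.1), np.float64(-3.3)] 0.135
[np.float64(-22.6), np.float64(-26.3), np.float64(-3.3)] 0.135
[np.float64(-25.9), np.float64(-23.0), np.float64(-3.3)] 0.135
[np.float64(-28.8), np.float64(-19.3), np.float64(-3.3)] 0.135
[np.float64(-31.1), np.float64(-15.3), np.float64(-3.3)] 0.135
[np.float64(-32.9), np.float64(-11.0), np.float64(-3.3)] 0.135
```

>>> step_arm(offset=[[-10,-33,-3],[-15,-31,-3],[-19,-29,-3],[-23,-26,-3],[-26,-23,-3],[-29,-19,-3],[-31,-15,-3],[-33,-11,-3]], rotation=[[0,0,0.135],[0,0,0.135],[0,0,0.135],[0,0,0.135],[0,0,0.135],[0,0,0.135],[0,0,0.135],[0,0,0.135]])

```text
time: 2.9
tcp_pos: [441.7, -118.3, 327.1]
ee_rot: [-1.919, -2.486, -0.0]
wrist_force: [-0.4, -0.3, -0.0]
gripper_width: 85.8
grasp_force: 0.0
```

```bash
python3 - <<'E'
from h import *
np.set_printoptions(precision=1,suppress=True)
C=r.get_calibration("wrist");save("w2",r.capture("wrist"))
for n,z in {"pin_grip":82,"pin_seat":55,"block":0}.items():
    for x in r.pinpoint("wrist",n)[:3]: print(n,x["p"],x["xy"],onz("wrist",x["xy"],z,C))
s=r.observe();print(s["time"],s["tcp_pos"],s["ee_rot"],s["joint_positions"])
E
```

```text
pin_grip 0.82 [306.5, 285.1] [ 450.7 -212.2   82. ]
pin_grip 0.64 [283.7, 426.6] [ 471.2 -417.3   82. ]
pin_seat 0.61 [292.2, 407.1] [ 478.4 -407.3   55. ]
pin_seat 0.57 [310.8, 271.0] [ 453.2 -204.8   55. ]
block 0.78 [310.0, 237.2] [ 444.5 -180.1    0. ]
3.1 [ 441.6 -117.9  327. ] [-1.9 -2.5 -0. ] [-0.3  0.1 -0.1  1.4  0.   1. ]
```

View pics/w2.png

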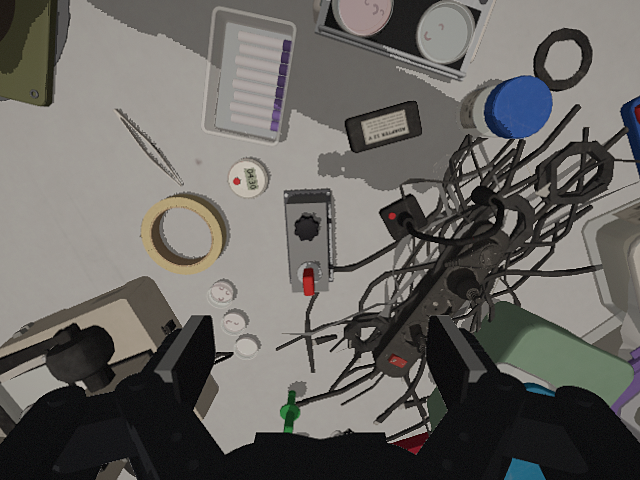

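```bash
python3 - <<'E'
from h import *
np.set_printoptions(precision=1,suppress=True)
C=r.get_calibration("wrist")
print(tri([ray("wrist",(150,277),C),ray("scene",(307,247.7))]))
print(tri([ray("wrist",(150,277),C),ray("side",(240+30/2.6,220+80/2.6))]))
for z in (150,200,250): print(z,[onz("wrist",u,z,C) for u in ((150,277),(215,390))],[onz("scene",u,z) for u in ((307,247.7),(335.4,253.5))])
print("pin side/scene/wrist",tri([ray("wrist",(306.5,285.1),C),ray("scene",(323.5,251.6)),ray("side",(305.3,275.1))]))
for u in [(285,190),(330,190),(292,291),(328,291)]: print(onz("wrist",u,55,C))
print(proj("wrist",[450.7,-212.2,97],C),proj("wrist",[450.7,-212.2,67],C))
E
```

```text
(array([ 339.4, -222.2,  172.1]), [37.07456426995975, 37.074564269959595])
(array([ 325.5, -200. ,  180.1]), [13.282171177264358, 13.282171177264352])
150 [array([ 301.6, -211.6,  150. ]), array([ 382.7, -322.3,  150. ])] [array([ 380.8, -229.3,  150. ]), array([ 420.6, -286.2,  150. ])]
200 [array([ 320.3, -184.8,  200. ]), array([ 388.7, -278.2,  200. ])] [array([ 355.2, -262.2,  200. ]), array([ 393. , -316.4,  200. ])]
250 [array([ 339. , -158.1,  250. ]), array([ 394.7, -234.1,  250. ])] [array([ 329.6, -295.2,  250. ]), array([ 365.5, -346.6,  250. ])]
pin side/scene/wrist (array([ 447.8, -213.1,   77.8]), [3.3711253501167087, 6.468766143429371, 4.849175338729584])
[ 400.7 -116.8   55. ]
[ 449.7 -103.8   55. ]
[ 437.7 -235.7   55. ]
[ 480.4 -224.3   55. ]
[305.7 291.2] [306.7 280.4]
```

>>> step_arm(offset=[[-20,-3,10],[-20,-3,15],[-20,-3,20],[-20,-3,25],[-13,-3,25],[0,0,20],[0,0,10],[0,0,0]], rotation=[[0,0,0],[0,0,0],[0,0,0],[0,0,0],[0,0,0],[0,0,0],[0,0,0],[0,0,0]])

```text
time: 4.1
tcp_pos: [450.8, -211.3, 201.9]
ee_rot: [-1.914, -2.49, 0.0]
wrist_force: [-0.2, 0.5, 0.5]
gripper_width: 85.3
grasp_force: 0.0
```

```bash
python3 - <<'E'
from h import *
np.set_printoptions(precision=2,suppress=True)
s=r.observe()
C=r.get_calibration("wrist");w=r.capture("wrist");sc=r.capture("scene")
for n,z in {"pin_grip":82,"pin_seat":55,"block":0}.items():
    for x in r.pinpoint("wrist",n)[:2]: print(n,x["p"],x["xy"],onz("wrist",x["xy"],z,C))
print(s["time"],s["tcp_pos"],s["ee_rot"])
save("w3",np.hstack([cv2.resize(w,(400,300)),cv2.resize(sc[100:400,100:500],(400,300))]))
hsv=cv2.cvtColor(w,cv2.COLOR_RGB2HSV);m=((hsv[...,0]<8)|(hsv[...,0]>172))&(hsv[...,1]>150)&(hsv[...,2]>70)
n,l,st,ce=cv2.connectedComponentsWithStats(m.astype(np.uint8))
for i in range(1,n):
    if st[i,4]>80: print(st[i],ce[i])
E
```

```text
pin_grip 0.97 [322.7, 235.4] [ 452.03 -207.8    82.  ]
pin_seat 0.72 [295.8, 425.2] [ 479.42 -409.88   55.  ]
pin_seat 0.65 [323.3, 224.2] [ 452.27 -206.17   55.  ]
4.1 [ 450.79 -211.26  201.88] [-1.91 -2.49  0.  ]
[210  85  10  11  89] [214.29  89.99]
[438 140  10  11  90] [442.54 145.11]
[314 217  17  39 585] [321.76 236.46]
```

View pics/w3.png

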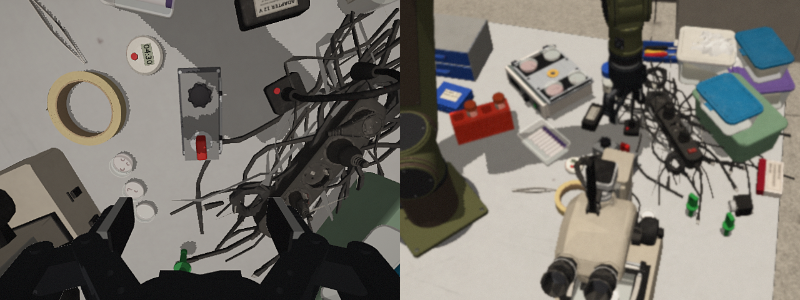

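>>> step_arm(offset=[[3,2,15],[0,0,25],[0,0,25],[0,0,25],[0,0,20],[0,0,15],[0,0,10],[0,0,3]], rotation=[[0,0,0],[0,0,0],[0,0,0],[0,0,0],[0,0,0],[0,0,0],[0,0,0],[0,0,0]])

```text
time: 5.35
tcp_pos: [452.2, -209.3, 64.2]
ee_rot: [-1.917, -2.489, 0.0]
wrist_force: [0.2, -0.2, -0.2]
gripper_width: 85.2
grasp_force: 0.0
```

>>> step_arm(offset=[[0,0,0],[0,0,0],[0,0,0],[0,0,0],[0,0,0],[0,0,0],[0,0,0],[0,0,0]], rotation=[[0,0,0],[0,0,0],[0,0,0],[0,0,0],[0,0,0],[0,0,0],[0,0,0],[0,0,0]], gripper=1, squeeze=60)

```text
time: 6.35
tcp_pos: [452.6, -209.4, 64.7]
ee_rot: [1.917, 2.488, 0.0]
wrist_force: [-0.6, 0.2, 6.5]
gripper_width: 10.8
grasp_force: 59.4
```

>>> step_arm(offset=[[0,0,-5],[0,0,-10],[0,0,-15],[0,0,-20],[0,0,-25],[0,0,-25],[0,0,-25],[0,0,-10]], rotation=[[0,0,0],[0,0,0],[0,0,0],[0,0,0],[0,0,0],[0,0,0],[0,0,0],[0,0,0]])

```text
time: 7.35
tcp_pos: [452.9, -209.5, 201.0]
ee_rot: [1.916, 2.487, 0.001]
wrist_force: [0.5, 0.0, -0.8]
gripper_width: 11.0
grasp_force: 58.6
```

```bash
python3 - <<'E'
from h import *
s=r.observe();print(s["tcp_pos"],s["wrist_force"],s["gripper_width"],s["joint_positions"])
plan([470,60,200],-0.3)
E
```

```text
[ 452.86749603 -209.50033431  200.99447091] [ 0.45564849  0.03032253 -0.77265828] 10.96185859599037 [-4.33325309e-01  2.29408608e-01 -2.60898729e-01  1.07806342e+00
  5.57500557e-05  8.79484000e-01]
[np.float64(32.0), np.float64(10.7), np.float64(0.1)] -0.037
[np.float64(31.6), np.float64(11.9), np.float64(0.1)] -0.037
[np.float64(31.1), np.float64(13.0), np.float64(0.1)] -0.037
[np.float64(30.6), np.float64(14.2), np.float64(0.1)] -0.037
[np.float64(30.1), np.float64(15.3), np.float64(0.1)] -0.037
[np.float64(29.5), np.float64(16.4), np.float64(0.1)] -0.037
[np.float64(28.8), np.float64(17.5), np.float64(0.1)] -0.037
[np.float64(28.2), np.float64(18.6), np.float64(0.1)] -0.037
```

```bash
python3 - <<'E'
from h import *
plan([470,95,190],0.28)
E
```

```text
[np.float64(36.3), np.float64(11.8), np.float64(1.3)] 0.035
[np.float64(36.6), np.float64(10.5), np.float64(1.3)] 0.035
[np.float64(37.0), np.float64(9.2), np.float64(1.3)] 0.035
[np.float64(37.3), np.float64(7.9), np.float64(1.3)] 0.035
[np.float64(37.5), np.float64(6.6), np.float64(1.3)] 0.035
[np.float64(37.8), np.float64(5.3), np.float64(1.3)] 0.035
[np.float64(37.9), np.float64(4.0), np.float64(1.3)] 0.035
[np.float64(38.0), np.float64(2.6), np.float64(1.3)] 0.035
```

>>> step_arm(offset=[[36.3,11.8,1.3],[36.6,10.5,1.3],[37,9.2,1.3],[37.3,7.9,1.3],[37.5,6.6,1.3],[37.8,5.3,1.3],[37.9,4,1.3],[38,2.6,1.3]], rotation=[[0,0,0.035],[0,0,0.035],[0,0,0.035],[0,0,0.035],[0,0,0.035],[0,0,0.035],[0,0,0.035],[0,0,0.035]])

```text
time: 8.35
tcp_pos: [468.8, 96.4, 188.4]
ee_rot: [-2.247, -2.195, 0.001]
wrist_force: [1.0, -0.4, -0.8]
gripper_width: 10.8
grasp_force: 58.7
```

>>> step_arm(offset=[[0,0,0],[0,0,0],[0,0,0],[0,0,0],[0,0,0],[0,0,0],[0,0,0],[0,0,0]], rotation=[[0,0,0],[0,0,0],[0,0,0],[0,0,0],[0,0,0],[0,0,0],[0,0,0],[0,0,0]])

```text
time: 9.35
tcp_pos: [469.3, 95.2, 188.9]
ee_rot: [2.246, 2.197, 0.0]
wrist_force: [-0.7, 0.4, -1.5]
gripper_width: 10.7
grasp_force: 58.7
```

```bash
python3 - <<'E'
from h import *
np.set_printoptions(precision=2,suppress=True)
s=r.observe();M=R.from_rotvec(s["ee_rot"]).as_matrix();p=np.array(s["tcp_pos"])
print(p,M,s["wrist_force"])
cams={c:(r.get_calibration(c),r.capture(c)) for c in ("wrist","scene","side")}
save("w4",np.hstack([cv2.resize(cams["wrist"][1],(400,300)),cams["side"][1][100:400,100:500]]))
for n,z in {"pin_grip":p[2]+19,"pin_seat":p[2]-8,"pin_tip":p[2]-48,"bushing":85}.items():
  for c in cams:
    for x in r.pinpoint(c,n)[:2]: print(n,c,round(x["p"],2),np.array(x["xy"]),onz(c,x["xy"],z,cams[c][0]))
E
```

```text
[469.34  95.23 188.92] [[ 0.02  1.    0.  ]
 [ 1.   -0.02 -0.  ]
 [-0.    0.   -1.  ]] [-0.73  0.41 -1.54]
pin_grip wrist 0.71 [322.1 336.9] [470.24  98.57 207.92]
pin_grip scene 0.74 [431.8 314.7] [ 432.61 -569.7   207.92]
pin_grip scene 0.63 [258.9 149.6] [467.52  76.21 207.92]
pin_grip side 0.81 [378.7 344.5] [ 396.59 -526.02  207.92]
pin_grip side 0.68 [422.9 376.3] [ 415.47 -596.13  207.92]
pin_seat wrist 0.62 [319.4 299.5] [469.2  101.07 180.92]
pin_seat wrist 0.29 [323.5 143.4] [472.24 168.83 180.92]
pin_seat scene 0.75 [390.  306.3] [ 396.8  -488.24  180.92]
pin_seat scene 0.66 [426.2 326.8] [ 417.97 -572.91  180.92]
pin_seat side 0.92 [417.4 390.1] [ 412.38 -595.52  180.92]
pin_seat side 0.55 [374.6 354.4] [ 397.29 -519.76  180.92]
pin_tip wrist 0.65 [322.6 270.9] [470.85  98.78 140.92]
pin_tip wrist 0.19 [318.6 336.8] [467.73  56.98 140.92]
pin_tip scene 0.73 [394.1 313.6] [ 411.92 -490.84  140.92]
pin_tip scene 0.61 [423.3 333.7] [ 423.3  -567.21  140.92]
pin_tip side 0.97 [416.1 402.5] [ 422.17 -590.37  140.92]
pin_tip side 0.67 [258.4 186.5] [472.89  93.99 140.92]
bushing wrist 0.8 [325.3 193.1] [473.63 132.33  85.  ]
bushing scene 0.57 [251.7 171.8] [472.06 134.84  85.  ]
bushing side 0.71 [251.9 196. ] [474.25 151.56  85.  ]
```

View pics/w4.png

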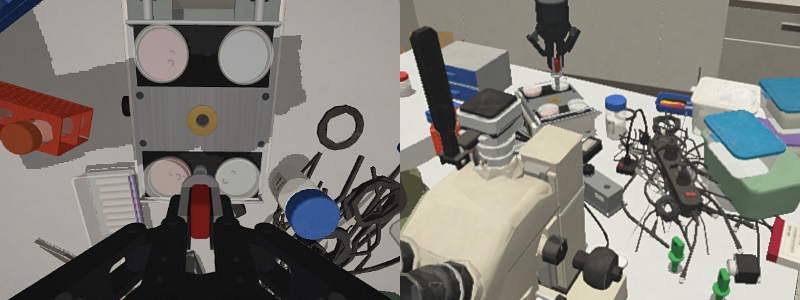

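```bash
python3 - <<'E'
from h import *
np.set_printoptions(precision=2,suppress=True)
s=r.observe();print(s["time"],s["tcp_pos"])
C=r.get_calibration("wrist")
w=r.capture("wrist")
hsv=cv2.cvtColor(w,cv2.COLOR_RGB2HSV);m=(hsv[...,0]>15)&(hsv[...,0]<32)&(hsv[...,1]>110)
m[:150]=0;m[240:]=0;m[:,:280]=0;m[:,370:]=0
c,_=cv2.findContours(m.astype(np.uint8),cv2.RETR_EXTERNAL,cv2.CHAIN_APPROX_NONE);k=max(c,key=cv2.contourArea)
e=cv2.fitEllipse(k);print(e,onz("wrist",e[0],85,C))
w1=cv2.imread("pics/w1.png")[...,::-1]
hsv=cv2.cvtColor(w1,cv2.COLOR_RGB2HSV);m=(hsv[...,0]>15)&(hsv[...,0]<32)&(hsv[...,1]>110)
m[:230]=0;m[290:]=0;m[:,:280]=0;m[:,340:]=0
c,_=cv2.findContours(m.astype(np.uint8),cv2.RETR_EXTERNAL,cv2.CHAIN_APPROX_NONE);k=max(c,key=cv2.contourArea)
print(cv2.fitEllipse(k))
im=w[150:350,240:400];save("z",cv2.resize(im,None,fx=3,fy=3,interpolation=2))
E
```

```text
10.1 [469.3   95.23 188.88]
((323.5841064453125, 192.26393127441406), (47.62875747680664, 48.037391662597656), 57.96635055541992) [472.48 132.91  85.  ]
((308.97723388671875, 259.4048767089844), (29.00327491760254, 30.170743942260742), 97.25160217285156)
```

View pics/z.png

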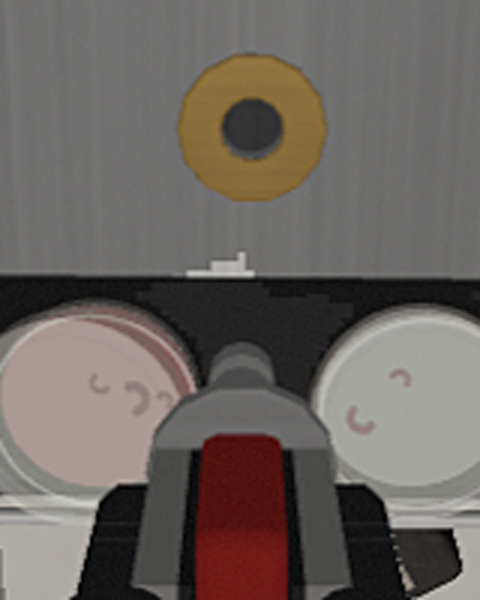

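```bash
python3 - <<'E'
from h import *
np.set_printoptions(precision=2,suppress=True)
for u,z in [((320.8,264.3),142.7),((320.8,264.3),147.7),((320,279.5),184.9),((320,279.5),180.9)]: print(onz("wrist",u,z))
print(onz("wrist",(309,259.4),85))
E
```

```text
[469.94 103.39 142.7 ]
[469.97 105.3  147.7 ]
[469.71 112.53 184.9 ]
[469.67 110.81 180.9 ]
[461.29  85.25  85.  ]
```

>>> step_arm(offset=[[10,0.8,0],[12,1,0],[10,0,0],[3.6,0,5],[0,0,12],[0,0,14],[0,0,10],[0,0,4]], rotation=[[0,0,0],[0,0,0],[0,0,0],[0,0,0],[0,0,0],[0,0,0],[0,0,0],[0,0,0]])

```text
time: 11.15
tcp_pos: [471.2, 130.3, 142.8]
ee_rot: [-2.246, -2.196, 0.003]
wrist_force: [0.2, -0.1, -0.1]
gripper_width: 11.2
grasp_force: 58.7
```

```bash
python3 - <<'E'
from h import *
s=r.observe();print(s["tcp_pos"],s["wrist_force"])
w=r.capture("wrist")
save("z2",cv2.resize(w[200:360,220:420],None,fx=3,fy=3,interpolation=2))
E
```

```text
[471.19057259 130.32778053 142.75360901] [ 0.20721713 -0.08381982 -0.12928817]
```

View pics/z2.png

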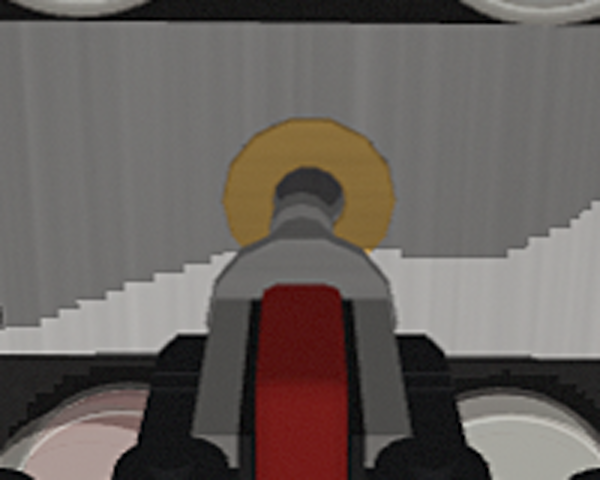

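```bash
python3 - <<'E'
from h import *
np.set_printoptions(precision=2,suppress=True)
s=r.observe();print(s["tcp_pos"])
f=lambda c,q,z:onz("wrist",(220+c/3,200+q/3),z)
print("ring",f(309,118,85)-[0,17,0],f(224,198,85),f(394,198,85));print("hole",f(309,166,85)-[0,7,0])
for q in (190,194,205): print("tip",q,f(302.5,q,96)-[0,6,0])
print("collar",f(302,238,134.8)-[0,15,0])
E
```

```text
[471.23 130.41 142.75]
ring [473.23 132.23  85.  ] [456.49 133.38  85.  ] [489.37 132.72  85.  ]
hole [473.05 132.61  85.  ]
tip 190 [471.8 132.9  96. ]
tip 194 [471.78 132.12  96.  ]
tip 205 [471.74 129.96  96.  ]
collar [471.87 131.08 134.8 ]
```

>>> step_arm(offset=[[0.8,1.2,0],[0,0,2],[0,0,2],[0,0,2],[0,0,2],[0,0,1],[0,0,1],[0,0,0]], rotation=[[0,0,0],[0,0,0],[0,0,0],[0,0,0],[0,0,0],[0,0,0],[0,0,0],[0,0,0]])

```text
time: 12.2
tcp_pos: [473.1, 131.6, 133.8]
ee_rot: [-2.246, -2.197, 0.0]
wrist_force: [0.4, 0.1, -0.7]
gripper_width: 10.9
grasp_force: 58.7
```

>>> step_arm(offset=[[0,0,0.5],[0,0,0.5],[0,0,0.5],[0,0,0.5],[0,0,0.5],[0,0,0.5],[0,0,0.5],[0,0,0]], rotation=[[0,0,0],[0,0,0],[0,0,0],[0,0,0],[0,0,0],[0,0,0],[0,0,0],[0,0,0]])

```text
time: 13.2
tcp_pos: [473.1, 131.6, 130.4]
ee_rot: [-2.246, -2.197, 0.0]
wrist_force: [0.4, -1.2, -0.9]
gripper_width: 10.9
grasp_force: 58.7
```

>>> step_arm(offset=[[0,0,0.5],[0,0,0.5],[0,0,0.5],[0,0,0.5],[0,0,0.5],[0,0,0.5],[0,0,0.5],[0,0,0.5]], rotation=[[0,0,0],[0,0,0],[0,0,0],[0,0,0],[0,0,0],[0,0,0],[0,0,0],[0,0,0]])

```text
time: 14.2
tcp_pos: [473.1, 131.6, 126.4]
ee_rot: [2.246, 2.197, 0.0]
wrist_force: [-0.9, -0.2, -1.4]
gripper_width: 11.0
grasp_force: 58.7
```

>>> step_arm(offset=[[0,0,0.5],[0,0,0.5],[0,0,0.5],[0,0,0.5],[0,0,0.5],[0,0,0.5],[0,0,0.5],[0,0,0]], rotation=[[0,0,0],[0,0,0],[0,0,0],[0,0,0],[0,0,0],[0,0,0],[0,0,0],[0,0,0]])

```text
time: 15.2
tcp_pos: [473.3, 131.6, 124.5]
ee_rot: [2.245, 2.196, 0.002]
wrist_force: [-2.7, -0.5, 12.6]
gripper_width: 10.8
grasp_force: 60.7
```

>>> step_arm(offset=[[0,0,-0.5],[0,0,-0.6],[1,0,0],[1,0,0],[1,0,0],[1,0,0],[1,0,0],[1,0,0]], rotation=[[0,0,0],[0,0,0],[0,0,0],[0,0,0],[0,0,0],[0,0,0],[0,0,0],[0,0,0]])

```text
time: 16.2
tcp_pos: [473.6, 135.8, 124.6]
ee_rot: [2.244, 2.193, -0.003]
wrist_force: [-1.7, -5.1, 7.5]
gripper_width: 11.1
grasp_force: 59.9
```

>>> step_arm(offset=[[0.5,-0.4,-0.4],[0.5,0,0],[0.5,0,0],[0.5,0,0],[0.5,0,0],[0.5,0,0],[0.5,0,0],[0.5,0,0]], rotation=[[0,0,0],[0,0,0],[0,0,0],[0,0,0],[0,0,0],[0,0,0],[0,0,0],[0,0,0]])

```text
time: 17.2
tcp_pos: [473.3, 141.1, 124.6]
ee_rot: [2.245, 2.196, -0.0]
wrist_force: [-0.2, -3.5, 5.5]
gripper_width: 11.3
grasp_force: 59.5
```

>>> step_arm(offset=[[0.5,0,0],[0.5,0,0],[0.5,0,0],[0.5,0,0],[0.5,0,0],[0.5,0,0],[0.5,0,0],[0.5,0,0]], rotation=[[0,0,0],[0,0,0],[0,0,0],[0,0,0],[0,0,0],[0,0,0],[0,0,0],[0,0,0]])

```text
time: 18.2
tcp_pos: [473.4, 145.1, 124.6]
ee_rot: [2.245, 2.196, -0.0]
wrist_force: [0.0, -4.5, 5.0]
gripper_width: 11.1
grasp_force: 59.5
```

>>> step_arm(offset=[[0.5,0,0],[0.5,0,0],[0.5,0,0],[0.5,0,0],[0.5,0,0],[0.5,0,0],[0.5,0,0],[0.5,0,0]], rotation=[[0,0,0],[0,0,0],[0,0,0],[0,0,0],[0,0,0],[0,0,0],[0,0,0],[0,0,0]])

```text
time: 19.2
tcp_pos: [473.5, 149.1, 124.6]
ee_rot: [2.245, 2.196, -0.0]
wrist_force: [-1.0, -4.0, 6.0]
gripper_width: 11.1
grasp_force: 59.5
```

>>> step_arm(offset=[[0.5,0,0],[0.5,0,0],[0.5,0,0],[0.5,0,0],[0.5,0,0],[0.5,0,0],[0.5,0,0],[0.5,0,0]], rotation=[[0,0,0],[0,0,0],[0,0,0],[0,0,0],[0,0,0],[0,0,0],[0,0,0],[0,0,0]])

```text
time: 20.2
tcp_pos: [473.5, 153.2, 124.6]
ee_rot: [2.245, 2.196, -0.0]
wrist_force: [0.3, -4.1, 5.5]
gripper_width: 10.6
grasp_force: 59.5
```

>>> step_arm(offset=[[0.5,0,0],[0.5,0,0],[0.5,0,0],[0.5,0,0],[0.5,0,0],[0.5,0,0],[0.5,0,0],[0.5,0,0]], rotation=[[0,0,0],[0,0,0],[0,0,0],[0,0,0],[0,0,0],[0,0,0],[0,0,0],[0,0,0]])

```text
time: 21.2
tcp_pos: [472.9, 158.1, 123.9]
ee_rot: [-2.244, -2.196, 0.0]
wrist_force: [0.6, -0.1, -1.4]
gripper_width: 10.7
grasp_force: 58.8
```

>>> step_arm(offset=[[0.3,0,0.3],[0.3,0,0.3],[0,0,0.3],[0,0,0.3],[0,0,0.3],[0,0,0.3],[0,0,0.2],[0,0,0]], rotation=[[0,0,0],[0,0,0],[0,0,0],[0,0,0],[0,0,0],[0,0,0],[0,0,0],[0,0,0]])

```text
time: 22.2
tcp_pos: [473.4, 158.4, 122.5]
ee_rot: [-2.245, -2.197, -0.001]
wrist_force: [-0.0, 1.1, -0.2]
gripper_width: 10.8
grasp_force: 58.9
```

>>> step_arm(offset=[[0,0,0.4],[0,0,0.4],[0,0,0.4],[0,0,0.4],[0,0,0.4],[0,0,0.4],[0,0,0.4],[0,0,0]], rotation=[[0,0,0],[0,0,0],[0,0,0],[0,0,0],[0,0,0],[0,0,0],[0,0,0],[0,0,0]])

```text
time: 23.2
tcp_pos: [473.4, 158.4, 119.6]
ee_rot: [-2.246, -2.197, -0.001]
wrist_force: [-0.6, 2.9, 0.4]
gripper_width: 11.2
grasp_force: 59.0
```

>>> step_arm(offset=[[0.4,0,0.5],[0,0,0.7],[0,0,0.7],[0,0,0.7],[0,0,0.7],[0,0,0.7],[0,0,0.7],[0,0,0]], rotation=[[0,0,0],[0,0,0],[0,0,0],[0,0,0],[0,0,0],[0,0,0],[0,0,0],[0,0,0]])

```text
time: 24.2
tcp_pos: [473.3, 158.5, 114.8]
ee_rot: [2.246, 2.197, -0.0]
wrist_force: [0.1, 1.7, 0.7]
gripper_width: 10.8
grasp_force: 59.0
```

>>> step_arm(offset=[[0.3,0,0.8],[0,0,0.8],[0,0,0.8],[0,0,0.8],[0,0,0.8],[0,0,0.8],[0,0,0.8],[0,0,0.8]], rotation=[[0,0,0],[0,0,0],[0,0,0],[0,0,0],[0,0,0],[0,0,0],[0,0,0],[0,0,0]])

```text
time: 25.2
tcp_pos: [473.6, 158.8, 109.4]
ee_rot: [2.245, 2.196, 0.001]
wrist_force: [-2.2, 0.6, 11.8]
gripper_width: 11.1
grasp_force: 60.5
```

>>> step_arm(offset=[[0,-0.3,0.7],[0,0,0.7],[0,0,0.7],[0,0,0.7],[0,0,0.7],[0,0,0.7],[0,0,0],[0,0,0]], rotation=[[0,0,0],[0,0,0],[0,0,0],[0,0,0],[0,0,0],[0,0,0],[0,0,0],[0,0,0]])

```text
time: 26.2
tcp_pos: [473.4, 158.8, 104.7]
ee_rot: [2.245, 2.196, 0.001]
wrist_force: [0.4, -1.0, 4.6]
gripper_width: 11.0
grasp_force: 59.6
```

>>> step_arm(offset=[[0,0,0.6],[0,0,0.6],[0,0,0.6],[0,0,0.6],[0,0,0.6],[0,0,0.6],[0,0,0],[0,0,0]], rotation=[[0,0,0],[0,0,0],[0,0,0],[0,0,0],[0,0,0],[0,0,0],[0,0,0],[0,0,0]])

```text
time: 27.2
tcp_pos: [473.0, 158.8, 100.5]
ee_rot: [2.246, 2.197, -0.0]
wrist_force: [2.1, -0.5, -2.9]
gripper_width: 10.8
grasp_force: 58.5
```

Snapped in, pulling down; go on the last millimetre or so.

>>> step_arm(offset=[[0,0,0.4],[0,0,0.4],[0,0,0.4],[0,0,0.4],[0,0,0.3],[0,0,0],[0,0,0],[0,0,0]], rotation=[[0,0,0],[0,0,0],[0,0,0],[0,0,0],[0,0,0],[0,0,0],[0,0,0],[0,0,0]])

```text
time: 28.2
tcp_pos: [473.0, 158.9, 99.7]
ee_rot: [2.246, 2.197, 0.001]
wrist_force: [-0.9, -1.2, 6.5]
gripper_width: 11.3
grasp_force: 60.0
```

>>> step_arm(offset=[[0,0,0],[0,0,0],[0,0,0],[0,0,0],[0,0,0],[0,0,0],[0,0,0],[0,0,0]], rotation=[[0,0,0],[0,0,0],[0,0,0],[0,0,0],[0,0,0],[0,0,0],[0,0,0],[0,0,0]], gripper=0)

```text
time: 29.2
tcp_pos: [473.1, 158.9, 98.8]
ee_rot: [2.246, 2.197, 0.0]
wrist_force: [0.5, -1.1, 0.6]
gripper_width: 42.6
grasp_force: 0.0
```

>>> step_arm(offset=[[0,0,-5],[0,0,-10],[0,0,-15],[0,0,-20],[0,0,-20],[-10,0,-15],[-15,0,-10],[-10,0,0]], rotation=[[0,0,0],[0,0,0],[0,0,0],[0,0,0],[0,0,0],[0,0,0],[0,0,0],[0,0,0]])

```text
time: 30.2
tcp_pos: [472.5, 122.7, 194.5]
ee_rot: [2.246, 2.195, 0.001]
wrist_force: [0.3, 0.2, -0.5]
gripper_width: 42.8
grasp_force: 0.0
```

```bash
python3 - <<'E'
from h import *
np.set_printoptions(precision=1,suppress=True)
s=r.observe();print(s["time"],s["tcp_pos"],s["wrist_force"],s["gripper_width"])
C=r.get_calibration("wrist");w=r.capture("wrist")
for n,z in {"pin_grip":112,"pin_seat":85,"bushing":85}.items():
    for x in r.pinpoint("wrist",n)[:2]: print(n,x["p"],np.array(x["xy"]),onz("wrist",x["xy"],z,C))
save("end",w)
E
```

```text
30.2 [472.5 122.7 194.5] [ 0.3  0.2 -0.5] 42.76227754111286
pin_grip 0.75 [318.9 203.9] [472.7 156.9 112. ]
pin_seat 0.74 [320.  192.1] [473.4 159.6  85. ]
```

View pics/end.png

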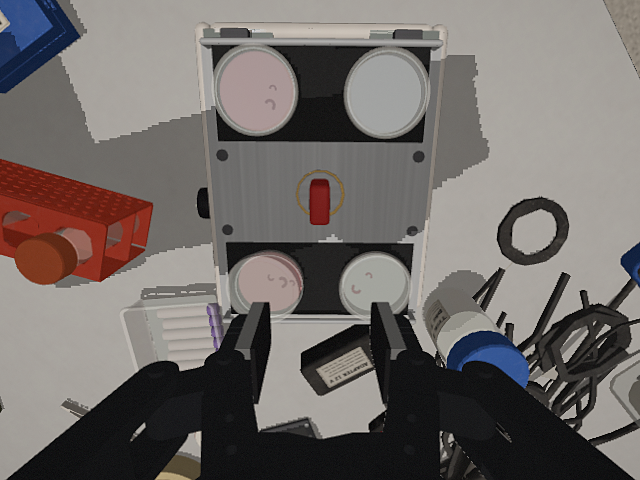

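The pin stands in the bushing at about (320,195). The collar covers the hole, with the bushing ring evenly visible round it, and nothing is touching it.

```bash
python3 -c "
from cell import r
print(r.job_done())"
```

```text
the job is handed in; nothing more can be done
None
```

I put the red pin through the bushing, found the socket about 26 mm to the left, pressed the pin through its catch until the collar sat on the bushing, let go, and handed the job in at about 30 s. The hand-in gave no verdict.

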